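# Shim the rocking bench scale

## Robot

A 6-joint arm with a two-finger parallel gripper is mounted at the origin on a cart in front of the work surface, level with it; the furniture and walls round the work are solid. World frame = base frame: x ahead of the robot, y to its left, z up, the work surface at z = 0. Lengths are in m, angles in degrees, forces in N, time in s.
With the tool pointing down it reaches from about 0.375 to 0.9 m from the base axis. Payload 3.1 kg.
Tool frame: the origin (TCP) lies on the centre line of the jaws, within the pads' length; the fingertips stand 25 mm ahead of it and the grasp point (between the pads) lies 6 mm ahead of it; z points along the fingers, y is the line along which they close (so a half turn about z gives the same grasp; the last joint's range is limited). The gripper opens to 87 mm and grips with 3 to 60 N. Pads are 19 mm wide; open, the fingers measure 117 mm over their backs; the gripper's body (75 mm by 190 mm) begins 51 mm behind the grasp point.
Start: joints at [-80.873, 30.224, 82.088, -0, 67.689, -10.227], TCP at [0.207, -0.59, 0.248] pointing down, gripper open.
Joint ranges: [-176.69, 176.69], [-43.24, 126.21], [12.49, 139.97], [-82, 262], [0, 151.66], [-163.58, 163.58]. Speed limits (degrees/s): [159.86, 159.86, 180, 180, 180, 180].

## Interface

Orientations are given as a 3x3 rotation matrix whose columns are the frame's x, y, z axes.
In Python, from rig import * gives the robot as it stands.
- The arm moves only by the tool step_arm, never from a script. Its argument "steps" is a list of rows, each a list of 7 numbers: the shift along the tool's x, y, z normalised to -1 to 1, where 1 is 0.3 m, then the turn, a rotation vector about the tool's x, y, z normalised to -1 to 1, where 1 is 45 degrees, then the gripper's target within -1 to 1 (shut at 1, half-way at 0, fully open at -1). A call has 1 to 8 rows; each row is the pose to reach, as a shift and turn from the pose commanded when the call began, along the tool's axes at that moment; what a row does not reach only later rows make up. A row lasts 1/12 s, in which the tool goes at most 41.7 mm and 7.16 degrees, less where a joint would pass 70% of its speed; a pose out of reach is approached as far as the arm can. A call with a number of a shift or a turn outside -1 to 1 is refused whole. A call with a gripper value outside its range is refused whole. The fingers move at their own pace and stop on an object; the grip force is fixed at half the most. Time passes only in rows, so rows that repeat a pose let the fingers close. It gives the time, the measured TCP pose, the force, the opening and the grip force at its end, in the units of the state.
- read_state(): the state, without advancing time (a new reading comes with each control period).
- capture(name): name is "scene" or "top" or "wrist"; returns a dict with "image" (480x640x3 uint8, red, green, blue), "vertical_fov" (degrees; the focal length in pixels is half the picture's height over the tangent of half this angle, whatever the lens; pixels are square), "cx", "cy" (the principal point, pixels), "k1" (the pictures are not rectified: a ray, as slopes to the right and down, at radius r is drawn at 1 + k1 r^2 times it, then the intrinsics apply), "world_from_camera" (4x4, takes a point from camera to world coordinates); the wrist camera has in their place "T_tool_cam" (4x4, takes a point from camera to tool coordinates, whose origin is the TCP and whose axes are the flange's). Camera axes: x right, y down, z forward; pixel columns grow to the right and rows downward; lengths in m; the calibration is good to about 2 mm. A picture is of the moment at which its call begins: read the wrist's pose just before it. There is no depth.
- hand_in(): hands the job in; it is judged then, once.
The state is a dict: "time_s": time; "joint_positions": joint angles; "qvel": joint speeds; "tau": joint torques, N m; "position": TCP position; "tcp_rot": TCP orientation; "force": force on the tool from outside, world axes, zero at the start; "moment": the same for the moment, N m; "opening": opening from 0.0 (shut) to 1.0 (fully open); "grasp_force": force on a finger pad.
Only numpy, scipy, OpenCV 4.12 (cv2) and the standard library are available. Lean on these libraries where they do the work, as an engineer would, in place of code of your own. Each camera call takes 0.05 s, during which the arm holds its last target. There are 200 camera calls.

## Task

The bench scale rocks because one foot has lost its rubber tip. Push the wooden wedge along the bench, thin end first, under that short foot until the foot stands on the wedge's flat top and the scale is level; do not lift the wedge, shift the scale, disturb the things around it or touch the scale before it is level. Then test it: press down lightly with the fingertips on the corner of the steel pan diagonally opposite the short foot, and let go.

Things in the scene. Friction and masses are not known exactly. Their poses are not given: they have to be found in the camera images.
- scale: Low grey bench scale with steel pan, 190 (x) x 210 (y) x 66 mm, about 1.6 kg, loose on 4 feet at x +-75, y +-85 mm. Origin: centre of its footprint, level with the good feet's undersides; x to its back, y to its left, z up; display on the front (-x) edge. The front-left foot (-75, +85) is 10.5 mm short: the scale first leans 5 degrees down to that corner. Housing underside at z = 22 mm.
- short_foot (a point): Underside of the short foot, a plain dome of 18 mm radius without rubber tip, at (-75, +85, +10.5) mm in the scale's frame. It starts resting on the bench and is raised by the 10 mm high flat of the wedge, which makes the scale level. Frame axes are the scale's.
- test_corner (a point): Point on top of the steel pan over the back-right foot, diagonally opposite the short foot, at (+65, -75, +66) mm in the scale's frame; about 66 mm above the bench when level. Press here, within 35 mm.
- wedge: Loose pale wooden wedge, flat on the bench left of the scale, thin end roughly to the short foot; 0.1 kg, 124 (x) x 60 mm. Origin on its underside; x to the thin end, z up. Ramp from x = +62 (under 1 mm thick) to 10 mm at x = 0; flat top, 10 mm high, x = 0 to -48; upright heel 30 mm high, 60 wide, x = -48 to -62. With the foot on the ramp, pushing takes up to about 12 N.
- wedge_heel (a point): Centre of the flat back face of the wedge's heel, the face to push, at (-62, 0, +15) mm in the wedge's frame.
- spool: Bystander: solder spool standing on the bench left of the scale, 56 mm across, 40 mm high. Origin: centre of its underside.
- cutters: Bystander: cutting pliers, 154 x 62 x 19 mm, lying right of the scale. Origin: centre of the underside.
- marker: Bystander: marker pen, 134 x 17 x 18 mm, lying behind the scale. Origin: centre of the underside.
There are look-alikes about, which are no part of the job. Of the things like the wedge, leave any that is green; of the rest the larger one is meant.

How it is judged:
By the outcome, as a careful person would: the job done as asked, in the order asked, and still so for the second after the job is handed in, with the robot touching nothing.
It also fails if it takes over 48 s, if anything falls off the work surface, if the arm or the gripper's body presses on something with over 40 N, if the wrist force passes 120 N, or if a joint passes its speed limit or range.

## Working session

There is one attempt and no reset: what is moved stays moved. The work goes in short steps, Python scripts to look and compute and a tool call to move; the robot and the scene stay as the last step left them, time stands still between calls to the robot, and variables do not carry over. Pictures are saved under pics/ and viewed, at most 10 in all, crops included, and the job is handed in when it is done.

Besides the shell and the picture viewer there is one more tool, called by a JSON object that holds its "fn" and its "kwargs". step_arm: Moves the arm, as the interface text tells. Scaled input: -1 to 1 covers 0.3 m each way for a shift and 45 degrees each way for a turn. Its arguments: {"type":"object","properties":{"steps":{"type":"array"}},"required":["steps"]}

```bash
mkdir -p pics
python3 - <<'E'
from rig import *
import cv2,pickle
d={}
for n in("scene","top"):
    c=capture(n);d[n]=c
    cv2.imwrite(f"pics/{n}0.png",c["image"][:,:,::-1])
    print(n,c["vertical_fov"],c["cx"],c["cy"],c["k1"],c["world_from_camera"])
pickle.dump(d,open("d0.pkl","wb"))
s=read_state();print(s["time_s"],s["force"],s["tcp_rot"])
E
```

```text
scene 42.504376545726835 316.3245551877948 253.05744815119303 -0.1769846456753195 [[-0.62237033 -0.41014638  0.66665968 -0.30632413]
 [-0.78264483  0.31405813 -0.53743331  0.76643893]
 [ 0.01105643 -0.85624029 -0.51645941  0.71011735]
 [ 0.          0.          0.          1.        ]]
top 53.11268225520602 327.56991700800154 242.31124193136608 -0.09789177005719012 [[-9.18165074e-04 -9.86819989e-01  1.61819240e-01  3.33384856e-01]
 [-9.99954336e-01 -6.33235231e-04 -9.53540712e-03  8.54754285e-02]
 [ 9.51219999e-03 -1.61820606e-01 -9.86774346e-01  1.15043637e+00]
 [ 0.00000000e+00  0.00000000e+00  0.00000000e+00  1.00000000e+00]]
0.1 [-0.03242197  0.41986468 -0.12498526] [[ 9.43490396e-01  3.31399731e-01 -3.02608821e-04]
 [ 3.31399680e-01 -9.43488488e-01  1.92982624e-03]
 [ 3.54035960e-04 -1.92105699e-03 -9.99998092e-01]]
```

View pics/top0.png

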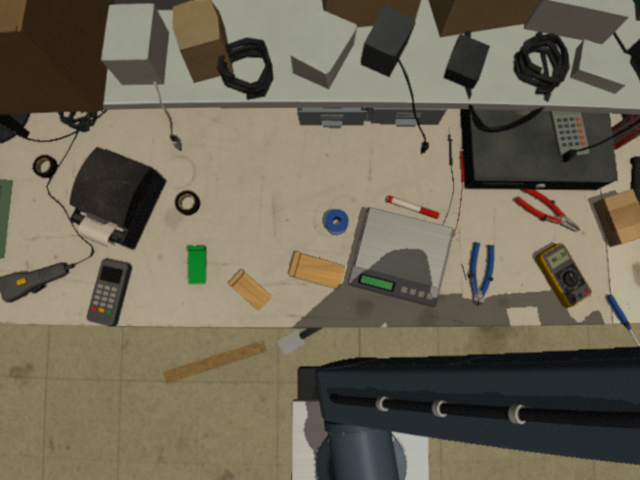

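View pics/scene0.png

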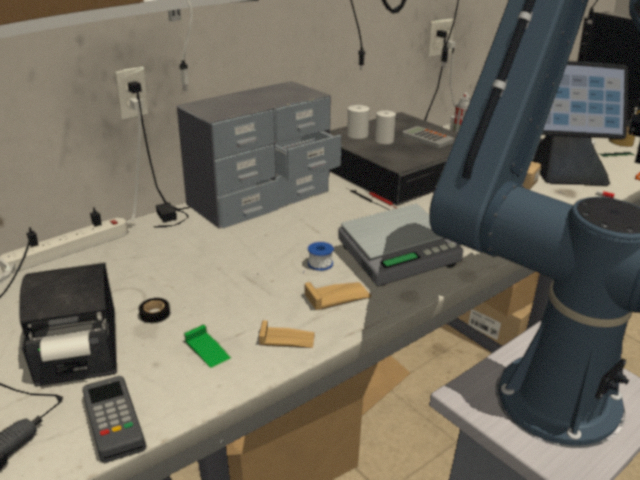

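```bash
cat > h.py <<'E'
import numpy as np,cv2
def K(c):
    f=240/np.tan(np.radians(c["vertical_fov"]/2))
    return f,c["cx"],c["cy"],c["k1"]
def proj(c,P,T=None):
    T=c["world_from_camera"] if T is None else T
    f,cx,cy,k=K(c);P=np.atleast_2d(P)
    q=(P-T[:3,3])@T[:3,:3];u=q[:,:2]/q[:,2:]
    u=u*(1+k*(u**2).sum(1,keepdims=True));return u*f+[cx,cy]
def back(c,px,z,T=None):
    T=c["world_from_camera"] if T is None else T
    f,cx,cy,k=K(c)
    M=np.array([[f,0,cx],[0,f,cy],[0,0,1]])
    u=cv2.undistortPoints(np.array(px,float).reshape(-1,1,2),M,np.array([k,0,0,0.]))[:,0]
    r=np.c_[u,np.ones(len(u))]@T[:3,:3].T
    return T[:3,3]+r*((z-T[2,3])/r[:,2])[:,None]
def rect(c,z,x0,x1,y0,y1,s,T=None):
    "rows: x down from x1; cols: y from y1 to y0; s m/px"
    X,Y=np.meshgrid(np.arange(x1,x0,-s),np.arange(y1,y0,-s),indexing='ij')
    p=proj(c,np.c_[X.ravel(),Y.ravel(),np.full(X.size,z)],T).reshape(*X.shape,2).astype(np.float32)
    im=cv2.remap(c["image"][:,:,::-1].copy(),p[...,0],p[...,1],cv2.INTER_CUBIC)
    for i,x in enumerate(X[:,0]):
        if abs(x/.05-round(x/.05))<s/.1: cv2.putText(im,f"{x:.2f}",(0,i),0,.35,(0,0,255));cv2.line(im,(0,i),(8,i),(0,0,255))
    for j,y in enumerate(Y[0]):
        if abs(y/.05-round(y/.05))<s/.1: cv2.putText(im,f"{y:.2f}",(j,10),0,.35,(255,0,0));cv2.line(im,(j,0),(j,8),(255,0,0))
    return im
E
python3 - <<'E'
from h import *;import pickle
d=pickle.load(open("d0.pkl","rb"))
a=rect(d["top"],0,.33,.63,-.18,.22,.0005*1)
b=rect(d["scene"],0,.33,.63,-.18,.22,.0005)
cv2.imwrite("pics/a.png",a);cv2.imwrite("pics/b.png",b)
print(a.shape)
t=d["top"]
print(back(t,[(295,252),(289,275),(346,287),(320,270)],0.0))
print(back(t,[(368,207),(452,224),(437,302),(351,286)],0.06))
print(back(t,[(336,222)],.04),back(t,[(480,272),(412,207)],.01))
E
```

```text
(600, 800, 3)
[[0.49823668 0.15318826 0.        ]
 [0.44242006 0.16707623 0.        ]
 [0.41362721 0.03032223 0.        ]
 [0.4545313  0.09263207 0.        ]]
[[ 0.59578918 -0.01951553  0.06      ]
 [ 0.55576783 -0.2159938   0.06      ]
 [ 0.37474869 -0.17391633  0.06      ]
 [ 0.4117007   0.02182136  0.06      ]]
[[0.5640869 0.0547979 0.04     ]] [[ 0.44798325 -0.29361289  0.01      ]
 [ 0.6081785  -0.13242935  0.01      ]]
```

View pics/a.png

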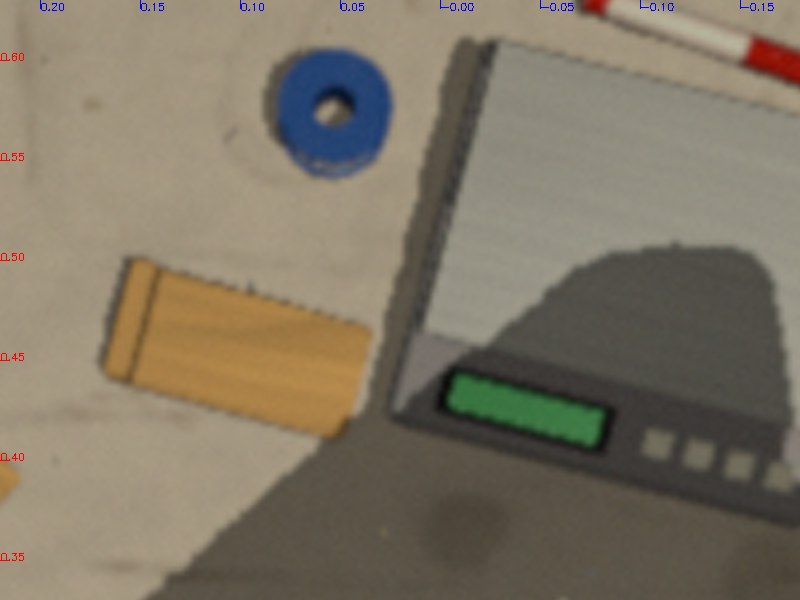

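View pics/b.png

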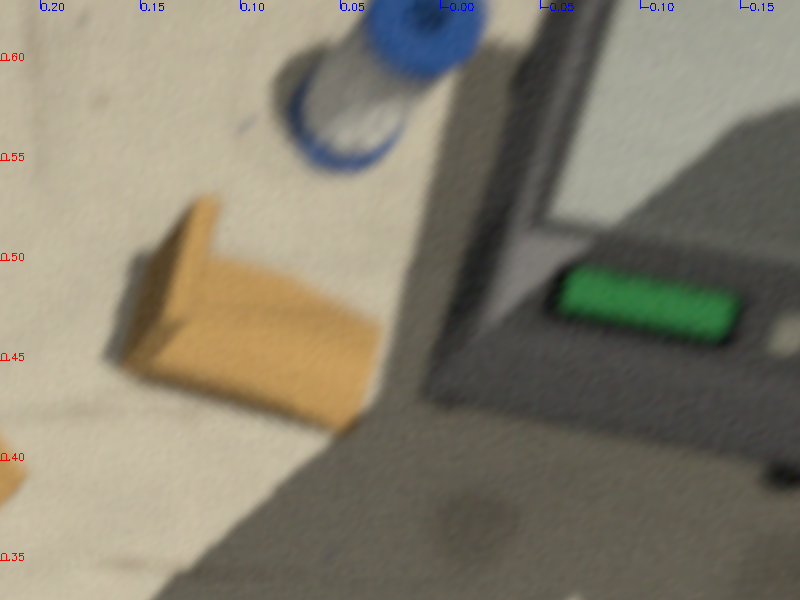

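The top rectified view shows the wedge, with thin-end corners at (372,328) and (337,438) and the heel at the left. The scale's front-left housing corner is at (395,412) and the spool is at (335,105). The scene view agrees to within about 4 mm. I'll move to a pose above and behind the heel.

{"fn": "step_arm", "kwargs": {"steps": [[0.633,-0.75,0,0,0,-0.6,0.35],[0.633,-0.75,0,0,0,-0.6,0.35],[0.633,-0.75,0,0,0,-0.6,0.35],[0.633,-0.75,0,0,0,-0.6,0.35],[0.633,-0.75,0,0,0,-0.6,0.35],[0.633,-0.75,0,0,0,-0.6,0.35],[0.633,-0.75,0,0,0,-0.6,0.35],[0.633,-0.75,0,0,0,-0.6,0.35]]}}

```text
time_s: 0.77
position: [0.3116, -0.3062, 0.2467]
tcp_rot: [[0.687, 0.727, -0.003], [0.727, -0.687, 0.008], [0.004, -0.007, -1.0]]
force: [-0.6, -0.2, -0.5]
opening: 0.481
grasp_force: 0.0
```

{"fn": "step_arm", "kwargs": {"steps": [[0.877,-0.417,0,0,0,-0.6,0.35],[0.877,-0.417,0,0,0,-0.6,0.35],[0.877,-0.417,0,0,0,-0.6,0.35],[0.877,-0.417,0,0,0,-0.6,0.35],[0.877,-0.417,0,0,0,-0.6,0.35],[0.877,-0.417,0,0,0,-0.6,0.35],[0.877,-0.417,0,0,0,-0.6,0.35],[0.877,-0.417,0,0,0,-0.6,0.35]]}}

```text
time_s: 1.43
position: [0.4034, -0.0313, 0.2475]
tcp_rot: [[0.278, 0.961, 0.0], [0.961, -0.278, 0.003], [0.003, -0.001, -1.0]]
force: [-1.5, -0.3, -0.4]
opening: 0.324
grasp_force: 0.0
```

{"fn": "step_arm", "kwargs": {"steps": [[0.48,0.093,0,0,0,0,0.35],[0.48,0.093,0,0,0,0,0.35],[0.48,0.093,0,0,0,0,0.35],[0.48,0.093,0,0,0,0,0.35],[0.48,0.093,0,0,0,0,0.35],[0.48,0.093,0,0,0,0,0.35],[0.48,0.093,0,0,0,0,0.35]]}}

```text
time_s: 2.02
position: [0.4701, 0.0914, 0.2471]
tcp_rot: [[0.287, 0.958, -0.002], [0.958, -0.287, -0.001], [-0.001, -0.002, -1.0]]
force: [-0.2, -0.4, -0.2]
opening: 0.325
grasp_force: 0.0
```

Run:
```python
from rig import *
from h import *
import pickle
s=read_state();c=capture("wrist")
T=np.eye(4);T[:3,:3]=s["tcp_rot"];T[:3,3]=s["position"]
W=T@c["T_tool_cam"];c["world_from_camera"]=W
pickle.dump(c,open("w1.pkl","wb"))
print(s["position"],c["vertical_fov"],c["k1"],W.round(3))
a=c["image"][:,:,::-1]
b=rect(c,0,.33,.63,-.18,.22,.00075)
cv2.imwrite("pics/w1.png",np.hstack([cv2.resize(a,(533,400)),b])[:, :]) if 0 else cv2.imwrite("pics/w1.png",a)
```

```text
[0.47012857 0.09138533 0.24712925] 69.97136609407589 -0.051088747287223 [[ 0.958 -0.274 -0.08   0.493]
 [-0.285 -0.92  -0.267  0.165]
 [-0.001  0.279 -0.96   0.385]
 [ 0.     0.     0.     1.   ]]
```

View pics/w1.png

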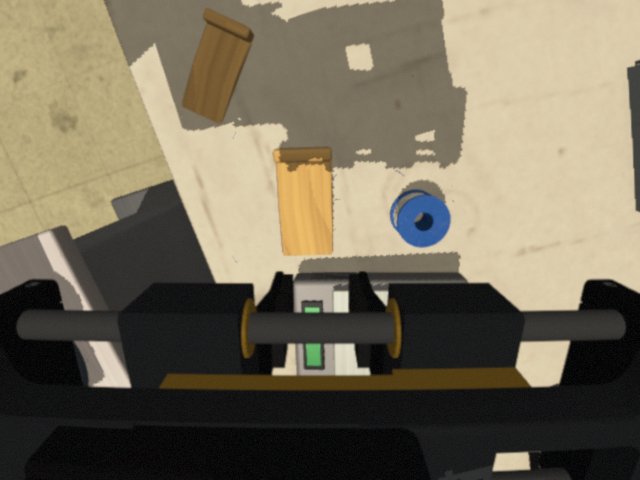

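```bash
cat > fit.py <<'E'
from h import *;import pickle
from scipy.optimize import least_squares
d=pickle.load(open("d0.pkl","rb"));w=pickle.load(open("w1.pkl","rb"))
t,s=d["top"],d["scene"]
def g(c,j,i): return proj(c,[.63-i*.0005,.22-j*.0005,0])[0]
def R2(a): return np.array([[np.cos(a),-np.sin(a)],[np.sin(a),np.cos(a)]])
def wpts(p,L): L=np.array(L,float)*1e-3; return np.c_[L[:,:2]@R2(p[2]).T+p[:2],L[:,2]]
ob=[(t,g(t,372,328),(62,30,0)),(t,g(t,337,438),(62,-30,0)),(t,g(t,130,258),(-62,30,30)),(t,g(t,102,372),(-62,-30,30)),
(s,g(s,380,328),(62,30,0)),(s,g(s,345,432),(62,-30,0)),(s,g(s,120,362),(-62,-30,0)),(s,g(s,205,195),(-62,30,30)),
(w,(283,254),(62,-30,0)),(w,(332,254),(62,30,0)),(w,(274,150),(-62,-30,30)),(w,(331,148),(-62,30,30))]
f=lambda p:np.concatenate([proj(c,wpts(p,[L]))[0]-u for c,u,L in ob])
r=least_squares(f,[.45,.1,np.radians(-106)],x_scale=[.01,.01,.1],loss="soft_l1")
print("wedge",r.x[:2],np.degrees(r.x[2]),f(r.x).reshape(-1,2).round(1).tolist())
import cv2
ax=np.array([75,85,0])/np.hypot(75,85)
Rl=cv2.Rodrigues(-ax*np.arcsin(10.5/112.5))[0]
if (Rl@[-75,85,0])[2]>0: Rl=Rl.T
def spts(p,L): 
    L=np.array(L,float)@Rl.T*1e-3; return np.c_[L[:,:2]@R2(p[2]).T+p[:2],L[:,2]]
so=[(t,(368,207),(95,105,1)),(t,(452,224),(95,-105,1)),(t,(437,302),(-95,-105,1)),(t,(351,286),(-95,105,1)),
(t,g(t,395,412),(-95,105,1)),(t,g(t,497,40),(95,105,1)),(s,g(s,426,402),(-95,105,22)),]
def fs(p):
    return np.concatenate([proj(c,spts(p,[(L[0],L[1],p[3]*1e3 if L[2]==1 else L[2])]))[0]-u for c,u,L in so])
q=least_squares(fs,[.48,-.09,np.radians(-15),.055],x_scale=[.01,.01,.1,.01],loss="soft_l1")
print("scale",q.x[:2],np.degrees(q.x[2]),q.x[3],fs(q.x).reshape(-1,2).round(1).tolist())
F=spts(q.x,[(-75,85,10.5)])[0];print("foot",F,"corner lvl",R2(q.x[2])@[.065,-.075]+q.x[:2])
print("foot in wedge",R2(r.x[2]).T@(F[:2]-r.x[:2]),"heel",wpts(r.x,[(-62,0,15)]))
E
python3 fit.py
```

```text
wedge [0.45478356 0.09973902] -105.13043388861651 [[0.8, -0.6], [1.6, 0.6], [0.6, -1.4], [-0.3, -0.4], [-1.2, 0.0], [1.4, 1.0], [-0.8, 3.1], [-3.6, 0.5], [-0.8, 1.8], [0.7, 0.7], [-1.9, -0.5], [0.7, -0.2]]
scale [ 0.49243793 -0.10576436] -12.534989443359546 0.009760122524169098 [[-0.5, 0.2], [0.6, 0.8], [0.4, 0.1], [0.2, -2.5], [2.0, 0.8], [-1.8, 0.1], [-1.3, -0.0]]
foot [ 4.37385961e-01 -6.11733837e-03 -4.35633417e-05] corner lvl [ 0.53961088 -0.19308396]
foot in wedge [0.10672783 0.01083585] heel [[0.47096663 0.15958974 0.015     ]]
```

The wrist view shows the wedge clearly, with its thin end at (283–332,254) and its heel at (274–331,149). The wedge fit is good. The scale fit is poor because I read its corners coarsely, so I'll zoom in on the scale.

Run:
```python
import pickle,cv2
d=pickle.load(open("d0.pkl","rb"))
im=d["top"]["image"][200:310,340:460,::-1]
cv2.imwrite("pics/z.png",cv2.convertScaleAbs(cv2.resize(im,None,fx=5,fy=5,interpolation=cv2.INTER_CUBIC),alpha=1.5))
```

```text
(no output)
```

View pics/z.png

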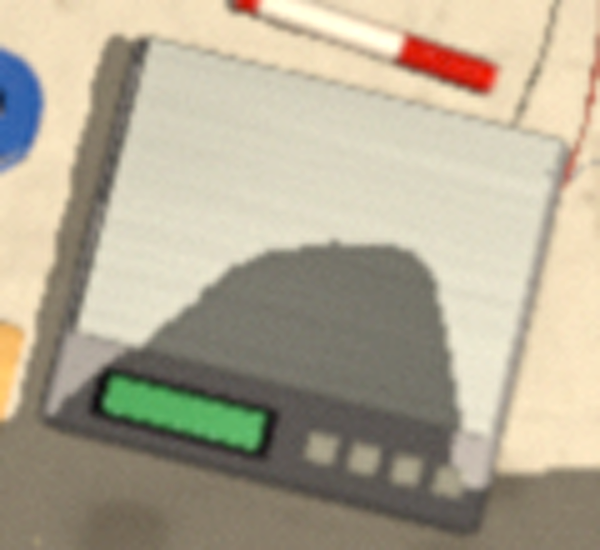

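```bash
cat >> fit.py <<'E'
print("---")
z=lambda u,v:np.array([(u+.5)/5-.5+340,(v+.5)/5-.5+200])
def fs2(p):
    x,y,th,h,wp,xb,xf=p
    L=[(-95,105,h),(-95,-105,h),(xb,wp,66),(xb,-wp,66),(xf,wp,66),(xf,-wp,66)]
    U=[z(48,418),z(475,527),z(148,38),z(565,140),z(75,333),z(495,435)]
    e=(proj(t,spts(p,L))-U).ravel()
    e2=proj(s,spts(p,[(-95,105,22)]))[0]-g(s,426,402)
    return np.r_[e,e2*.5,(h-50)/15]
q=least_squares(fs2,[.48,-.09,np.radians(-15),50,100,90,-50],x_scale=[.01,.01,.1,10,10,10,10])
print("scale",q.x[:2],np.degrees(q.x[2]),q.x[3:],q.fun.round(1))
F=spts(q.x,[(-75,85,10.5)])[0];print("foot",F,"corner lvl",R2(q.x[2])@[.065,-.075]+q.x[:2])
print("foot in wedge",R2(r.x[2]).T@(F[:2]-r.x[:2]))
E
python3 fit.py|sed -n '/---/,$p'
```

```text
---
scale [ 0.48831074 -0.10102262] -14.26559657766091 [ 33.00150977  98.33967548  86.76761603 -53.51082152] [-1.1  0.2  1.   0.1  0.1  0.3  0.  -0.3  0.3 -0.   0.5  0.2 -1.8  0.6
 -1.1]
foot [ 4.36293243e-01  2.41529491e-04 -4.35633417e-05] corner lvl [ 0.5328251  -0.18972702]
foot in wedge [0.10087462 0.00812124]
```

The zoom shows the front-left housing corner at (48,418) and the pan corners at (148,38), (565,140), (75,333) and (495,435). From the refined fit the foot is at about (0.436, 0.000), which is 101 mm ahead in the wedge frame and 8 mm to the side. Next I'll go behind the heel and down.

{"fn": "step_arm", "kwargs": {"steps": [[0.351,-0.066,0,0,0,-0.035,0.35],[0.351,-0.066,0,0,0,-0.035,0.35],[0.351,-0.066,0,0,0,-0.035,0.35],[0.351,-0.066,0.1,0,0,-0.035,0.35],[0.351,-0.066,0.6,0,0,-0.035,0.35],[0.351,-0.066,0.6,0,0,-0.035,0.35],[0.351,-0.066,0.6,0,0,-0.035,0.35],[0.351,-0.066,0.6,0,0,-0.035,0.35]]}}

```text
time_s: 2.73
position: [0.48, 0.1968, 0.0645]
tcp_rot: [[0.262, 0.965, -0.005], [0.965, -0.262, -0.001], [-0.002, -0.004, -1.0]]
force: [0.5, -0.4, 0.4]
opening: 0.324
grasp_force: 0.0
```

{"fn": "step_arm", "kwargs": {"steps": [[0,0,0.05,0,0,0,0.35],[0,0,0.107,0,0,0,0.35],[0,0,0.107,0,0,0,0.35],[-0.02,0,0.107,0,0,0,0.35],[-0.04,0,0.107,0,0,0,0.35],[-0.06,0,0.107,0,0,0,0.35],[-0.07,0,0.107,0,0,0,0.35],[-0.07,0,0.107,0,0,0,0.35]]}}

```text
time_s: 3.4
position: [0.4767, 0.1776, 0.0365]
tcp_rot: [[0.261, 0.965, 0.001], [0.965, -0.261, 0.0], [0.0, 0.001, -1.0]]
force: [-0.1, -0.4, 0.3]
opening: 0.325
grasp_force: 0.0
```

{"fn": "step_arm", "kwargs": {"steps": [[-0.02,0,0,0,0,0,0.35],[-0.033,0,0,0,0,0,0.35],[-0.047,0.002,0,0,0,0,0.35],[-0.06,0.005,0,0,0,0,0.35],[-0.073,0.008,0,0,0,0,0.35],[-0.087,0.011,0,0,0,0,0.35],[-0.1,0.014,0,0,0,0,0.35],[-0.113,0.017,0,0,0,0,0.35]]}}

```text
time_s: 4.07
position: [0.4726, 0.1441, 0.0354]
tcp_rot: [[0.26, 0.966, -0.0], [0.966, -0.26, 0.0], [-0.0, -0.0, -1.0]]
force: [0.0, 1.4, 1.6]
opening: 0.326
grasp_force: 0.7
```

Run:
```python
from rig import *
from h import *
import pickle
s=read_state();c=capture("wrist");e=capture("scene")
T=np.eye(4);T[:3,:3]=s["tcp_rot"];T[:3,3]=s["position"]
c["world_from_camera"]=T@c["T_tool_cam"]
pickle.dump((c,e),open("w2.pkl","wb"))
a=c["image"][150:450,120:520,::-1]; b=e["image"][180:330,270:470,::-1]
b0=pickle.load(open("d0.pkl","rb"))["scene"]["image"][180:330,270:470,::-1]
v=np.vstack([a,np.hstack([cv2.resize(b0,(400,300)),cv2.resize(b,(400,300))])[:, :]]) if 0 else np.vstack([np.hstack([a,cv2.resize(b,(400,300),interpolation=cv2.INTER_CUBIC)])])
cv2.imwrite("pics/w2.png",v)
```

```text
(no output)
```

View pics/w2.png

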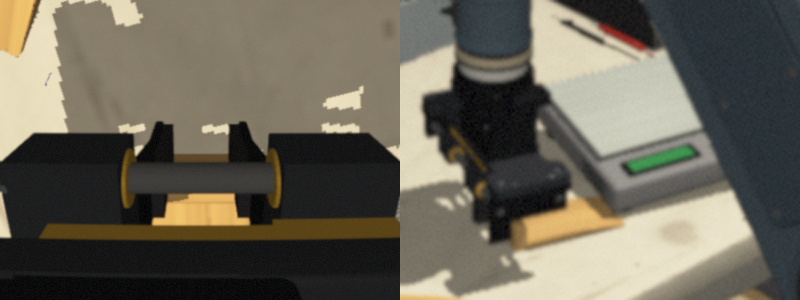

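The left panel (wrist) shows both fingers flat against the heel. The right panel (scene) shows the wedge's thin end about to go under the scale's front-left corner. I'll keep pushing, more slowly.

{"fn": "step_arm", "kwargs": {"steps": [[-0.013,0,0,0,0,0,0.35],[-0.026,0,0,0,0,0,0.35],[-0.039,0,0,0,0,0,0.35],[-0.05,0,0,0,0,0,0.35],[-0.06,0,0,0,0,0,0.35],[-0.07,0,0,0,0,0,0.35],[-0.08,0,0,0,0,0,0.35],[-0.09,0,0,0,0,0,0.35]]}}

```text
time_s: 4.83
position: [0.4672, 0.1192, 0.0357]
tcp_rot: [[0.261, 0.965, 0.004], [0.965, -0.261, 0.001], [0.002, 0.003, -1.0]]
force: [2.3, 7.2, -0.3]
opening: 0.33
grasp_force: 3.8
```

{"fn": "step_arm", "kwargs": {"steps": [[-0.01,0,0,0,0,0,0.35],[-0.02,0,0,0,0,0,0.35],[-0.03,0,0,0,0,0,0.35],[-0.04,0,0,0,0,0,0.35],[-0.05,0,0,0,0,0,0.35],[-0.06,0,0,0,0,0,0.35],[-0.07,0,0,0,0,0,0.35],[-0.08,0,0,0,0,0,0.35]]}}

```text
time_s: 5.5
position: [0.4603, 0.0958, 0.0355]
tcp_rot: [[0.261, 0.965, 0.002], [0.965, -0.261, 0.001], [0.002, 0.002, -1.0]]
force: [1.9, 6.3, -0.9]
opening: 0.329
grasp_force: 3.3
```

{"fn": "step_arm", "kwargs": {"steps": [[-0.01,0,0,0,0,0,0.35],[-0.02,0,0,0,0,0,0.35],[-0.03,0,0,0,0,0,0.35],[-0.04,0,0,0,0,0,0.35],[-0.048,0,0,0,0,0,0.35],[-0.056,0,0,0,0,0,0.35],[-0.064,0,0,0,0,0,0.35],[-0.072,0,0,0,0,0,0.35]]}}

```text
time_s: 6.17
position: [0.4543, 0.0748, 0.0354]
tcp_rot: [[0.261, 0.965, 0.001], [0.965, -0.261, 0.001], [0.001, 0.001, -1.0]]
force: [1.9, 6.4, -1.5]
opening: 0.326
grasp_force: 3.0
```

{"fn": "step_arm", "kwargs": {"steps": [[-0.007,0,0,0,0,0,0.35],[-0.014,0,0,0,0,0,0.35],[-0.021,0,0,0,0,0,0.35],[-0.028,0,0,0,0,0,0.35]]}}

```text
time_s: 6.5
position: [0.4519, 0.0667, 0.0354]
tcp_rot: [[0.261, 0.965, 0.001], [0.965, -0.261, 0.001], [0.001, 0.001, -1.0]]
force: [1.9, 6.5, 0.0]
opening: 0.322
grasp_force: 2.9
```

Run:
```python
from rig import *
from h import *
import pickle
s=read_state();print(s["position"],s["force"])
c=capture("wrist");e=capture("scene")
T=np.eye(4);T[:3,:3]=s["tcp_rot"];T[:3,3]=s["position"]
c["world_from_camera"]=T@c["T_tool_cam"]
pickle.dump((c,e),open("w3.pkl","wb"))
b=e["image"][190:290,300:440,::-1]
cv2.imwrite("pics/w3.png",cv2.resize(b,None,fx=5,fy=5,interpolation=cv2.INTER_CUBIC))
```

```text
[0.45192269 0.06668428 0.03537433] [1.94517165 6.52069124 0.01402511]
```

View pics/w3.png

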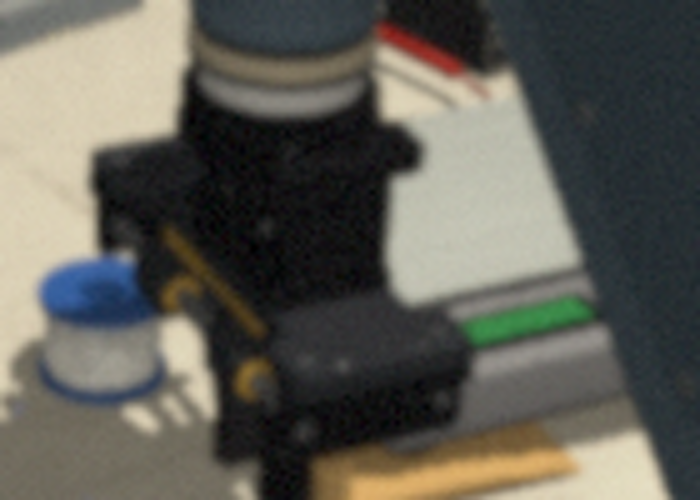

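The scene crop shows the scale nearly level on the wedge, with the gripper body clear of it. By my estimate the foot is right at the ramp-to-flat edge, so I'll push on a little and watch the force.

{"fn": "step_arm", "kwargs": {"steps": [[-0.007,0,0,0,0,0,0.35],[-0.012,0,0,0,0,0,0.35],[-0.017,0,0,0,0,0,0.35]]}}

```text
time_s: 6.85
position: [0.4504, 0.0616, 0.0354]
tcp_rot: [[0.26, 0.966, 0.0], [0.966, -0.26, 0.0], [0.001, 0.0, -1.0]]
force: [0.7, 5.3, -1.2]
opening: 0.324
grasp_force: 2.8
```

{"fn": "step_arm", "kwargs": {"steps": [[-0.007,0,0,0,0,0,0.35],[-0.012,0,0,0,0,0,0.35],[-0.017,0,0,0,0,0,0.35]]}}

```text
time_s: 7.1
position: [0.449, 0.0567, 0.0354]
tcp_rot: [[0.26, 0.966, 0.0], [0.966, -0.26, 0.0], [0.001, 0.0, -1.0]]
force: [0.7, 6.0, -1.3]
opening: 0.326
grasp_force: 2.8
```

The drop in force isn't conclusive. I'll back off and look.

{"fn": "step_arm", "kwargs": {"steps": [[0.03,0,0,0,0,0,0.35],[0.1,0,0,0,0,0,0.35],[0.2,0,0,0,0,0,0.35],[0.2,0,-0.3,0,0,0,0.35],[0.3,0,-0.6,0,0,0,0.35],[0.4,0,-0.6,0,0,0,0.35],[0.5,0,-0.6,0,0,0,0.35],[0.6,0,-0.6,0,0,0,0.35]]}}

```text
time_s: 7.77
position: [0.4897, 0.2064, 0.2062]
tcp_rot: [[0.262, 0.965, 0.003], [0.965, -0.262, -0.001], [0.0, 0.003, -1.0]]
force: [1.4, 0.6, -1.2]
opening: 0.323
grasp_force: 0.0
```

Run:
```python
from rig import *
from h import *
import pickle
s=read_state();print(s["position"],s["force"])
c=capture("wrist");e=capture("scene");t=capture("top")
T=np.eye(4);T[:3,:3]=s["tcp_rot"];T[:3,3]=s["position"]
c["world_from_camera"]=T@c["T_tool_cam"]
pickle.dump((c,e,t),open("w4.pkl","wb"))
cv=lambda im,h:cv2.resize(im,None,fx=h/im.shape[0],fy=h/im.shape[0],interpolation=cv2.INTER_CUBIC)
A=cv(c["image"][150:330,200:460,::-1],270);B=cv2.resize(t["image"][200:310,340:460,::-1],(405,270),interpolation=cv2.INTER_CUBIC) if 0 else cv(t["image"][200:310,330:460,::-1],270)
C=cv(e["image"][200:300,310:470,::-1],320)
W=800;f=lambda x:cv2.copyMakeBorder(x,0,0,0,W-x.shape[1],cv2.BORDER_CONSTANT)
AB=np.hstack([A,B]);print(A.shape,B.shape,C.shape)
cv2.imwrite("pics/w4.png",np.vstack([f(AB),f(C)]))
```

```text
[0.48972532 0.20644326 0.20622822] [ 1.44259905  0.64941596 -1.17739541]
(270, 390, 3) (270, 319, 3) (320, 512, 3)
```

View pics/w4.png

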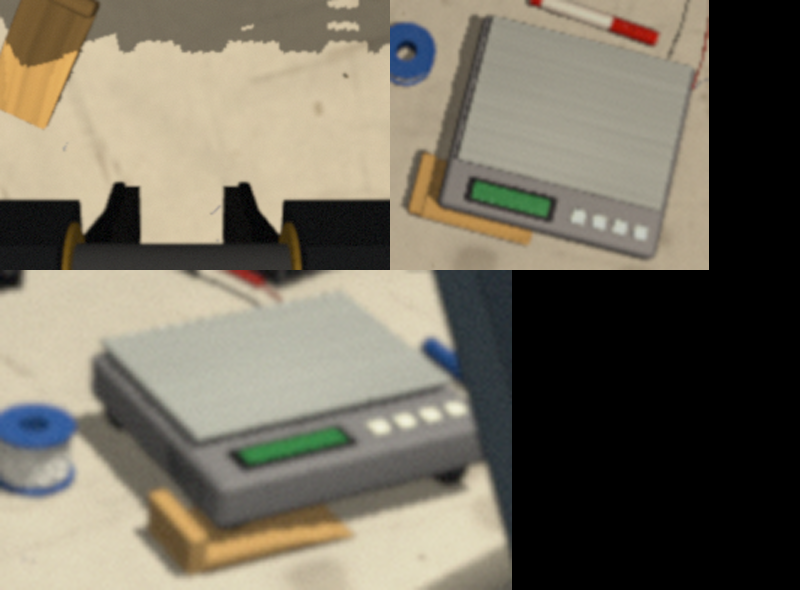

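The scale looks level and the heel is clear of the housing. The views show the wedge's thin front corner at top raw (387,299) and scene raw (419,281). I'll refit both poses.

```bash
cat > fit2.py <<'E'
import io,contextlib
with contextlib.redirect_stdout(io.StringIO()): from fit import *
_,s2,t2=pickle.load(open("w4.pkl","rb"))
tp=lambda u,v:np.array([330+(u-390)/2.4545,200+v/2.4545]); sc=lambda u,v:np.array([310+u/3.2,200+(v-270)/3.2])
ob=[(t2,tp(530,243),(62,-30,0)),(t2,tp(405,205),(-62,-30,30)),(t2,tp(425,152),(-62,30,30)),
(s2,sc(348,533),(62,-30,0)),(s2,sc(188,574),(-62,-30,0)),(s2,sc(190,543),(-62,-30,30)),(s2,sc(150,493),(-62,30,30))]
f=lambda p:np.concatenate([proj(c,wpts(p,[L]))[0]-u for c,u,L in ob])
r=least_squares(f,[.434,-.005,np.radians(-105)],x_scale=[.01,.01,.1],loss="soft_l1")
print("wedge",r.x[:2],np.degrees(r.x[2]),f(r.x).reshape(-1,2).round(1).tolist())
def sp(p,L,k):
    R=cv2.Rodrigues(cv2.Rodrigues(Rl)[0]*k)[0]
    L=np.array(L,float)@R.T*1e-3; return np.c_[L[:,:2]@R2(p[2]).T+p[:2],L[:,2]]
U1=[z(48,418),z(475,527),z(148,38),z(565,140),z(75,333),z(495,435)]
U2=[tp(442,203),tp(652,257),tp(490,17),tp(695,68),tp(458,158),tp(662,210)]
# scene, level: pan FL, front-left lower corner (z22), pan BL
def fj(q):
    h,wp,xb,xf,k=q[6:]
    L=[(-95,105,h),(-95,-105,h),(xb,wp,66),(xb,-wp,66),(xf,wp,66),(xf,-wp,66)]
    e=np.r_[(proj(t,sp(q[:3],L,1))-U1).ravel(),(proj(t2,sp(q[3:6],L,k))-U2).ravel()]
    e3=np.r_[proj(s2,sp(q[3:6],[(xf,wp,66),(xb,wp,66)],k)).ravel()]-np.r_[sc(200,443),sc(102,340)]
    e4=proj(s2,sp(q[3:6],[(-95,105,22)],k))[0]-sc(222,525)
    return np.r_[e,e3,e4*.5,(h-50)/15]
q=least_squares(fj,[*[.488,-.1,-.25]*2,45,98,87,-53,0],x_scale=[.01,.01,.1]*2+[10]*4+[1])
print("before",q.x[:3],"after",q.x[3:6],np.degrees(q.x[5]),q.x[6:],q.fun.round(1))
R=R2(r.x[2]).T
for k in(0,):
    F=sp(q.x[3:6],[(-75,85,10.5)],0)[0];print("foot",F,"in wedge",R@(F[:2]-r.x[:2]))
C=sp(q.x[3:6],[(-95,105,22)],0)[0];print("housing corner in wedge",R@(C[:2]-r.x[:2]),"test",sp(q.x[3:6],[(65,-75,66)],0))
E
python3 fit2.py
```

```text
wedge [ 0.42863649 -0.01653285] -103.73487292920974 [[0.8, -0.0], [1.7, 2.3], [-0.5, -0.9], [1.6, 0.7], [-0.5, 1.9], [-0.3, -0.8], [-2.0, -0.2]]
before [ 0.4891869  -0.10097662 -0.25138603] after [ 0.48783433 -0.10347889 -0.24585058] -14.08620048777826 [ 29.93344358  98.0350661   85.41731607 -54.26750564   0.16889159] [-1.1 -0.3  0.6 -0.2  0.2  0.5 -0.2 -0.   0.3 -0.2  0.2  0.2 -1.   0.3
  0.6 -0.1  1.3  0.3 -0.1 -0.4  0.3  0.9  0.9  0.4 -0.9 -0.8 -0.8  0.7
 -1.2  1.3 -1.3]
foot [ 0.43577695 -0.00278118  0.0105    ] in wedge [-0.0150538   0.00367122]
housing corner in wedge [-0.03517606 -0.01620576] test [[ 0.53262622 -0.19204348  0.066     ]]
```

The foot sits about 15 mm onto the flat and 4 mm off its centreline. The heel clears the housing by about 13 mm, and the scale has moved no more than about 3 mm, which is within measurement noise. Next I'll close the fingers and go over the test corner at (0.533, -0.192).

{"fn": "step_arm", "kwargs": {"steps": [[-0.621,0.243,0,0,0,0.6,1],[-0.621,0.243,0,0,0,0.6,1],[-0.621,0.243,0,0,0,0.6,1],[-0.621,0.243,0,0,0,0.6,1],[-0.621,0.243,0,0,0,0.6,1],[-0.621,0.243,0,0,0,0.6,1],[-0.621,0.243,0,0,0,0.6,1],[-0.621,0.243,0,0,0,0.6,1]]}}

```text
time_s: 8.58
position: [0.5095, 0.0072, 0.2017]
tcp_rot: [[0.671, 0.741, -0.004], [0.741, -0.671, 0.001], [-0.002, -0.003, -1.0]]
force: [0.0, -0.6, -0.1]
opening: 0.007
grasp_force: 0.0
```

{"fn": "step_arm", "kwargs": {"steps": [[-0.439,0.503,0,0,0,0.6,1],[-0.439,0.503,0,0,0,0.6,1],[-0.439,0.503,0,0,0,0.6,1],[-0.439,0.503,0,0,0,0.6,1],[-0.439,0.503,0,0,0,0.6,1],[-0.439,0.503,0,0,0,0.6,1],[-0.439,0.503,0.2,0,0,0.6,1],[-0.439,0.503,0.25,0,0,0.6,1]]}}

```text
time_s: 9.25
position: [0.5357, -0.1908, 0.1277]
tcp_rot: [[0.934, 0.358, 0.002], [0.358, -0.934, -0.001], [0.002, 0.002, -1.0]]
force: [-1.5, 0.1, -1.2]
opening: 0.007
grasp_force: 0.0
```

{"fn": "step_arm", "kwargs": {"steps": [[0,0,0.04,0,0,0,1],[0,0,0.08,0,0,0,1],[0,0,0.1,0,0,0,1],[0,0,0.1,0,0,0,1],[0,0,0.1,0,0,0,1]]}}

```text
time_s: 9.67
position: [0.535, -0.1902, 0.0977]
tcp_rot: [[0.933, 0.359, -0.001], [0.359, -0.933, 0.001], [-0.001, -0.001, -1.0]]
force: [-0.2, -0.0, -0.2]
opening: 0.004
grasp_force: 0.0
```

{"fn": "step_arm", "kwargs": {"steps": [[0,0,0.007,0,0,0,1],[0,0,0.014,0,0,0,1],[0,0,0.018,0,0,0,1],[0,0,0.018,0,0,0,1]]}}

```text
time_s: 10.0
position: [0.535, -0.1916, 0.0927]
tcp_rot: [[0.934, 0.357, 0.0], [0.357, -0.934, -0.0], [0.0, 0.0, -1.0]]
force: [-0.6, -0.5, -0.3]
opening: 0.0
grasp_force: 0.0
```

{"fn": "step_arm", "kwargs": {"steps": [[0,0,0.003,0,0,0,1],[0,0,0.005,0,0,0,1],[0,0,0.005,0,0,0,1]]}}

```text
time_s: 10.25
position: [0.5352, -0.1918, 0.0914]
tcp_rot: [[0.934, 0.357, 0.001], [0.357, -0.934, -0.0], [0.0, 0.001, -1.0]]
force: [-0.1, 0.6, 3.2]
opening: 0.005
grasp_force: 1.5
```

Contact came at a tip height of 66.4 mm, which matches a level pan. I'll press slightly more, then let go.

{"fn": "step_arm", "kwargs": {"steps": [[0,0,0.002,0,0,0,1],[0,0,0.003,0,0,0,1],[0,0,0.003,0,0,0,1],[0,0,0.003,0,0,0,1]]}}

```text
time_s: 10.58
position: [0.5352, -0.1919, 0.0912]
tcp_rot: [[0.934, 0.357, 0.001], [0.357, -0.934, -0.001], [0.001, 0.001, -1.0]]
force: [-2.5, -0.3, 8.3]
opening: -0.002
grasp_force: 4.1
```

{"fn": "step_arm", "kwargs": {"steps": [[0,0,0,0,0,0,1],[0,0,-0.02,0,0,0,1],[0,0,-0.1,0,0,0,1],[0,0,-0.2,0,0,0,1],[0,0,-0.35,0,0,0,1],[0,0,-0.35,0,0,0,1],[0,0,-0.35,0,0,0,1],[0,0,-0.35,0,0,0,1]]}}

```text
time_s: 11.25
position: [0.5346, -0.1913, 0.195]
tcp_rot: [[0.934, 0.357, -0.0], [0.357, -0.934, 0.0], [-0.0, -0.0, -1.0]]
force: [0.1, -0.6, -0.0]
opening: 0.01
grasp_force: 0.0
```

Run:
```python
from rig import *
from h import *
import pickle
e=capture("scene");t=capture("top");print(read_state()["force"])
_,e0,t0=pickle.load(open("w4.pkl","rb"))
cv=lambda im,h:cv2.resize(im,None,fx=h/im.shape[0],fy=h/im.shape[0],interpolation=cv2.INTER_CUBIC)
f=lambda x:x[200:300,310:440,::-1]
g=lambda x:x[195:310,310:440,::-1]
cv2.imwrite("pics/w5.png",np.vstack([np.hstack([cv(f(e0["image"]),290),cv(f(e["image"]),290)]),cv2.resize(np.hstack([cv(g(t0["image"]),290),cv(g(t["image"]),290)]),(754,290))]))
```

```text
[-0.4901138  -0.03821146 -0.67038438]
```

View pics/w5.png

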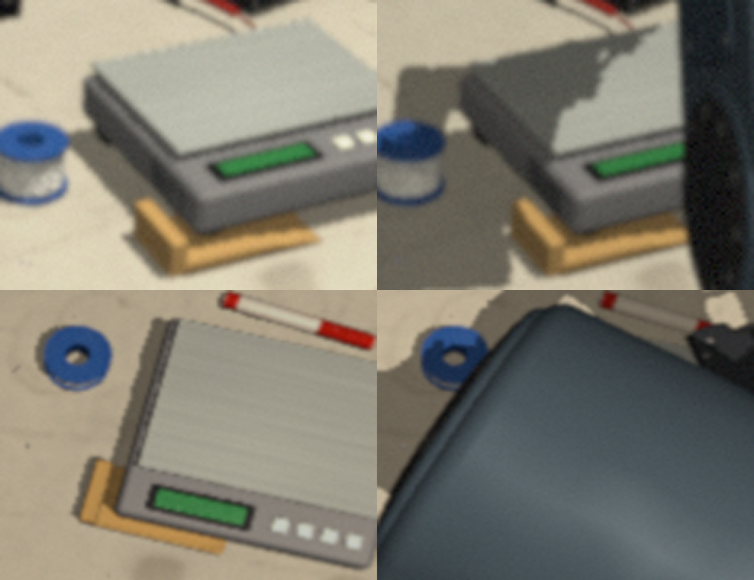

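The scale, wedge and spool look the same before and after the press: the scene shows the housing corner at (195,225) and the wedge heel at (150,235) both times. The press held firm and the robot is clear, so I'll hand in.

```bash
python3 -c "
from rig import *
print(hand_in())"
```

```text
the job is handed in; nothing more can be done
None
```

I pushed the wedge under the short foot until the scale stood level on its flat top, pressed the opposite pan corner at about 8 N without it rocking, and let go; the job is handed in at about 11 s, result not shown.

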